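Snap the red label marker into its spring-clip holder

ROBOT

A 7-joint arm with a two-finger parallel gripper is mounted at the origin on a cart in front of the work surface, level with it; the furniture and walls round the work are solid. World frame = base frame: x ahead of the robot, y to its left, z up, the work surface at z = 0. Lengths are in m, angles in rad, forces in N, time in s.
With the tool pointing down it reaches from about 0.4 to 0.9 m from the base axis. Payload 5.5 kg.
Tool frame: the origin (TCP) lies where the fingers leave the gripper's body, on its centre line; the fingertips stand tip_extent ahead of it and the grasp point (between the pads) lies 54 mm ahead of it (tip_extent is the distance from the TCP to the fingertips, in m); z points along the fingers, y is the line along which they close (so a half turn about z gives the same grasp; the last joint's range is limited). The gripper opens to 85 mm and grips with 20 to 120 N. Pads are 22 mm wide; open, the fingers measure 114 mm over their backs; the gripper's body (76 mm by 85 mm) begins 54 mm behind the grasp point. The pads swing forward as they close: fully open they stand 13 mm farther back than shut.
Start: joints at [-0.946, 0.501, -0.427, 1.55, 0.221, 1.138, -0.21], TCP at [0.23, 0.608, 0.304] pointing down, gripper open.
Joint ranges: [-2.88, 2.88], [-0.31, 2.03], [-1.54, 1.56], [0.2, 2.42], [-1.41, 4.55], [0.19, 2.02], [-2.57, 2.57]. Speed limits (rad/s): [2.57, 2.57, 3.14, 3.14, 3.14, 3.14, 3.14].

INTERFACE

Orientations are given as a rotation vector (axis times angle).
In Python, from station import * gives the robot as it stands.
- The arm moves only by the tool jog_arm, never from a script. Its argument "moves" is a list of rows, each an object of numbers: "fingers": the opening, from 0 (shut) to 1 (fully open); "x", "y", "z": the shift along the world's x, y, z in mm; "ax", "ay", "az": the turn, a rotation vector about the world's x, y, z in degrees. A call has 1 to 20 rows; each row is the pose to reach, as a shift and turn from the pose commanded when the call began; what a row does not reach only later rows make up. A row lasts 1/8 s, in which the tool goes at most 62.5 mm and 10.7 degrees, less where a joint would pass 70% of its speed; a pose out of reach is approached as far as the arm can. A call with a gripper value outside its range is refused whole. The fingers move at their own pace and stop on an object; the grip force is fixed at half the most. Time passes only in rows, so rows that repeat a pose let the fingers close. It gives the time, the measured TCP pose, the force, the opening and the grip force at its end, in the units of the state.
- get_state(): the state, without advancing time (a new reading comes with each control period).
- grab_frame(name): name is "scene" or "top" or "wrist"; returns (picture, depth): 384x512x3 uint8, blue, green, red; 384x512 float32, m along the optical axis (not along the pixel's ray), 0 where there is no reading.
- camera_model(name): a dict with "mtx" (3x3 intrinsics, pixels), "xyz" and "attitude" of the camera in the world; the wrist camera has in their place "T_tool_cam" (4x4, takes a point from camera to tool coordinates, whose origin is the TCP and whose axes are the flange's). Camera axes: x right, y up, looking along -z (the intrinsics and any distortion apply to the point x, -y, -z); pixel columns grow to the right and rows downward; lengths in m; the calibration is good to about 2 mm. A picture is of the moment at which its call begins: read the wrist's pose just before it. camera_model takes no time and is no camera call.
- hand_in(): hands the job in; it is judged then, once.
The state is a dict: "time": time; "q": joint angles; "joint_velocities": joint speeds; "joint_torque": joint torques, N m; "eef_pos": TCP position; "tool_rot": TCP orientation; "wrist_force": force on the tool from outside, world axes, zero at the start; "torque": the same for the moment, N m; "finger_gap": finger opening in m; "finger_force": force on a finger pad.
Only numpy, scipy, OpenCV 4.12 (cv2) and the standard library are available. Lean on these libraries where they do the work, as an engineer would, in place of code of your own. Each camera call takes 0.05 s, during which the arm holds its last target. There are 200 camera calls.

TASK

Put the red-capped marker away in the spring-clip holder: press it down level, behind the black cap cup, until both spring clips snap around it, then slide it along in the clips until its cap end is fully home against the bottom of the cup, and let go. Press and push gently (never more than about 20 N on the holder), feel for the clips because their height is not known exactly, and leave the other things where they are.

Things in the scene. Friction and masses are not known exactly. Their poses are not given: they have to be found in the camera images.
- red_marker: White marker pen with a red cap, 116 mm long, 13 mm thick (cap 13.6 mm), about 20 g, lying on the table. Origin at its middle, on its underside as first laid (7 mm below its axis). Its y axis runs along the pen from cap to tail: red cap from y = -58 mm (cap end) to -18 mm, white barrel from there to +58 mm (tail).
- marker_mid (a point): Middle of the red-capped marker, on its long axis; frame axes as the marker's.
- marker_cap_end (a point): Centre of the red cap's flat end face, on the pen's axis, 58 mm from the middle.
- holder: Fixed spring-clip holder for one marker: dark base plate 50 x 130 x 6 mm, above it an aluminium rail 24 mm wide, 8 mm thick, carrying two spring clips, a seat bar and a cup. Rigid. Origin at table level under the middle of a stowed marker; y axis along the holder (cup at the -y end), z up. Press the marker in with its axis over x = 0, cap toward -y, its middle at y = +12 to +20 mm (clear of the cup).
- clip_cap (a point): Point on the holder's base plate (6 mm above the table) below the clip that takes the cap, at holder y = -31 mm. A clip is two upright springy steel fingers with flared lips, left and right (x) of the pen, 10 mm long along y. Rail and clips are screwed to another, unreported height at each start: the axis of a stowed marker lies anywhere from 38 to 56 mm above the table; lip tips 18 mm above that axis, rail top 18 mm below it.
- clip_tail (a point): The same point below the second clip, at holder y = +45 mm; between the clips 65 mm are free for gripper fingers. The pen meets the springs about 11 mm above its home height; the force peaks at 7 to 12 N in all about 8 mm above it and both clips snap over at about 5 mm above; then it drops in easily, and 2 to 3 mm below home the seat meets its stop and force rises steeply. Sliding along in the clips takes 1 to 4 N, pulling out 6 N or more.
- cup (a point): Point on the base plate (6 mm above the table) below the bottom of the black cap cup, at holder y = -58 mm. The cup rides on the rail, its axis at the stowed marker's axis height: 25 mm across, bore 18 mm, 10 mm deep, mouth toward +y at holder y = -48 mm. Stowed, the marker's cap end touches the cup's bottom and its middle lies at holder y = 0.
- seat (a joint): How far the orange seat bar is pressed down, in m: 0 free, about 0.004 when a marker sits snapped home in both clips, 0.006 at its stop. It is a soft spring of 1 to 2 N.
- black_marker: Grey marker pen with a black cap, same size as the red one, lying on the table; a bystander. Origin at its middle, on its underside; y axis from cap to tail.
- label_roll: White roll of labels, 64 mm across, 26 mm high; a bystander. Origin at the centre of its underside.
- green_jar: White jar with a green lid, 67 x 78 x 168 mm; a bystander. Origin at the centre of its underside.
- tamper: Coffee tamper with a wooden knob, 58 mm across, 89 mm high; a bystander. Origin at the centre of its underside.
- dosing_cup: Steel dosing cup, 62 mm across, 51 mm high; a bystander. Origin at the centre of its underside.

How it is judged:
By the outcome, as a careful person would: the job done as asked, in the order asked, and still so for the second after the job is handed in, with the robot touching nothing.
It also fails if it takes over 61 s, if anything falls off the work surface, if the arm or the gripper's body presses on something with over 40 N, if the wrist force passes 120 N, or if a joint passes its speed limit or range.

## Working session

There is one attempt and no reset: what is moved stays moved. The work goes in short steps, Python scripts to look and compute and a tool call to move; the robot and the scene stay as the last step left them, time stands still between calls to the robot, and variables do not carry over. Pictures are saved under pics/ and viewed, at most 10 in all, crops included, and the job is handed in when it is done.

Besides the shell and the picture viewer there is one more tool, called after "Emit:" as name([rows], argument=value, ...), one row to a line, values as JSON. jog_arm: Moves the arm, as the interface text tells. Its arguments: {"type":"object","properties":{"moves":{"type":"array","items":{"type":"object","properties":{"fingers":{"type":"number"},"x":{"type":"number"},"y":{"type":"number"},"z":{"type":"number"},"ax":{"type":"number"},"ay":{"type":"number"},"az":{"type":"number"}}}}},"required":["moves"]}

```bash
mkdir -p pics; ls
python3 - <<'E'
from station import *
import cv2
s=get_state();print(s)
for n in("scene","top"):
    p,d=grab_frame(n);cv2.imwrite(f"pics/{n}0.png",p);import numpy as np;np.save(f"pics/{n}0.npy",d);print(camera_model(n))
print(camera_model("wrist"))
E
```

```text
pics
{'time': 0.0, 'q': array([-0.94583096,  0.5018235 , -0.42676855,  1.55144727,  0.22081171,
        1.13829411, -0.21029456]), 'joint_velocities': array([ 0.00092301, -0.00090336, -0.00110604,  0.0010159 , -0.00138552,
        0.00117482, -0.00030593]), 'joint_torque': array([ 1.33953508e-03, -5.69514978e+01, -5.81498176e+00, -2.80935663e+01,
        1.06881699e-02,  1.22900982e-02,  6.30147710e-06]), 'eef_pos': array([0.22991918, 0.60739215, 0.30287361]), 'tool_rot': array([-5.65027393e-01, -3.08997164e+00,  2.94853578e-03]), 'wrist_force': array([ 0.33837859, -0.27971593,  0.10130306]), 'torque': array([ 0.02172855, -0.00935501, -0.02099956]), 'finger_force': 0.0, 'finger_gap': 0.08542126528100907}
{'mtx': array([[480.16428988,   0.        , 249.9603813 ],
       [  0.        , 480.16428988, 188.30348739],
       [  0.        ,   0.        ,   1.        ]]), 'xyz': array([-0.31113059, -0.41168552,  0.87473529]), 'attitude': array([ 0.79024091, -0.46972191, -0.99886537])}
{'mtx': array([[380.03006344,   0.        , 256.96773598],
       [  0.        , 380.03006344, 191.05552128],
       [  0.        ,   0.        ,   1.        ]]), 'xyz': array([0.40797673, 0.08776065, 1.29477174]), 'attitude': array([ 0.07825489, -0.10769959, -1.54273363])}
{'mtx': array([[271.83156862,   0.        , 250.90779582],
       [  0.        , 271.83156862, 192.72503348],
       [  0.        ,   0.        ,   1.        ]]), 'T_tool_cam': array([[-9.45051347e-04,  9.64715555e-01,  2.63292622e-01,
         6.71759212e-02],
       [ 9.99998924e-01,  1.20717831e-03, -8.33799925e-04,
         1.52545487e-03],
       [-1.12222090e-03,  2.63291550e-01, -9.64715658e-01,
        -6.96724331e-02],
       [ 0.00000000e+00,  0.00000000e+00,  0.00000000e+00,
         1.00000000e+00]])}
```

View pics/top0.png

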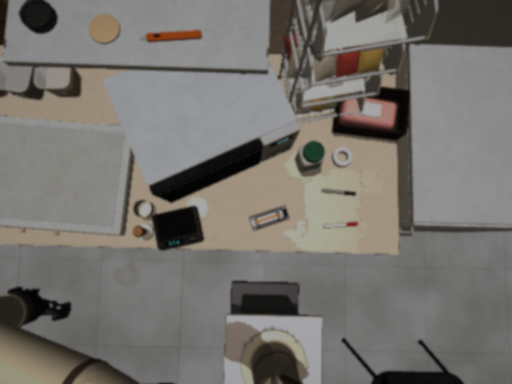

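View pics/scene0.png

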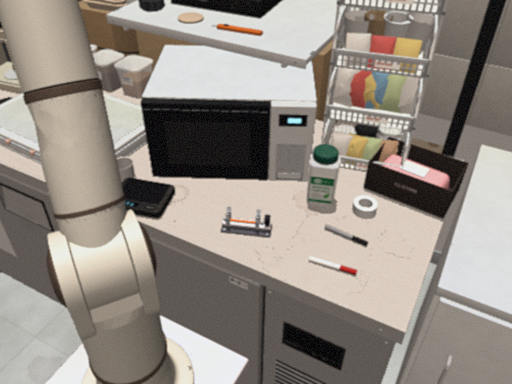

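```bash
python3 -c "
import station;print([n for n in dir(station) if n[0]!='_']);print(getattr(station,'tip_extent',None))"
```

```text
['PlanningError', 'camera_model', 'get_state', 'grab_frame', 'hand_in', 'tip_extent']
0.0726
```

```bash
cat > h.py <<'E'
import numpy as np,cv2
from scipy.spatial.transform import Rotation as R
from station import *
def cam(name,s=None):
    m=camera_model(name)
    if name=="wrist":
        s=s or get_state();T=np.eye(4);T[:3,:3]=R.from_rotvec(s['tool_rot']).as_matrix();T[:3,3]=s['eef_pos'];T=T@m['T_tool_cam']
        return m['mtx'],T[:3,:3],T[:3,3]
    return m['mtx'],R.from_rotvec(m['attitude']).as_matrix(),m['xyz']
def ray(c,u,v):
    K,Rm,t=c;d=np.stack([(np.asarray(u)-K[0,2])/K[0,0],-(np.asarray(v)-K[1,2])/K[1,1],-np.ones(np.shape(u))],-1)
    return d@Rm.T
def onz(c,u,v,z):
    d=ray(c,u,v);return c[2]+d*((z-c[2][2])/d[...,2])[...,None]
def cloud(c,d):
    v,u=np.mgrid[:d.shape[0],:d.shape[1]];return c[2]+ray(c,u,v)*d[...,None]
def proj(c,P):
    K,Rm,t=c;p=(np.asarray(P)-t)@Rm;return np.stack([K[0,2]+K[0,0]*p[...,0]/-p[...,2],K[1,2]-K[1,1]*p[...,1]/-p[...,2]],-1)
E
python3 - <<'E'
from h import *
for n,pts in(("top",[(325,226),(357,224),(322,191),(355,193),(252,223),(286,211),(268,217),(152,190),(298,128),(312,153),(342,157),(145,210),(200,208)]),("scene",[(310,260),(355,271),(224,231),(270,235),(267,219),(230,222)])):
    c=cam(n);d=np.load(f"pics/{n}0.npy");P=cloud(c,d)
    for u,v in pts: print(n,u,v,P[v,u].round(3))
E
```

```text
top 325 226 [ 0.449 -0.167  0.012]
top 357 224 [ 0.459 -0.277  0.008]
top 322 191 [ 0.567 -0.155  0.018]
top 355 193 [ 0.564 -0.269  0.014]
top 252 223 [0.452 0.08  0.03 ]
top 286 211 [ 0.493 -0.031  0.052]
top 268 217 [0.474 0.027 0.027]
top 152 190 [0.527 0.356 0.261]
top 298 128 [ 0.712 -0.041  0.262]
top 312 153 [ 0.664 -0.096  0.164]
top 342 157 [ 0.691 -0.229 -0.002]
top 145 210 [0.488 0.442 0.005]
top 200 208 [0.499 0.257 0.004]
scene 310 260 [ 0.44  -0.167  0.007]
scene 355 271 [ 0.455 -0.273  0.011]
scene 224 231 [0.428 0.067 0.004]
scene 270 235 [ 0.476 -0.041 -0.001]
scene 267 219 [ 0.48  -0.029  0.046]
scene 230 222 [0.451 0.062 0.019]
```

Run:
```python
from h import *
s=get_state();M=R.from_rotvec(s['tool_rot']).as_matrix();print(M.round(3))
P=(np.array([-.01,.11,0]),np.array([-.04,.11,0]))
for a in P:
    print("dir",np.degrees(np.arctan2(a[1],a[0])))
print("tool y dir",np.degrees(np.arctan2(M[1,1],M[0,1])))
```

```text
[[-0.935  0.354 -0.001]
 [ 0.354  0.935 -0.002]
 [ 0.    -0.002 -1.   ]]
dir 95.1944289077348
dir 109.98310652189998
tool y dir 69.27129370326816
```

Emit:
jog_arm([
  {"x":40,"y":-60,"az":-5},
  {"x":80,"y":-110,"az":-10},
  {"x":100,"y":-160,"az":-15},
  {"x":120,"y":-210,"az":-20},
  {"x":140,"y":-260,"az":-25},
  {"x":160,"y":-310,"az":-30},
  {"x":180,"y":-360,"az":-34},
  {"x":200,"y":-410,"az":-38},
  {"x":215,"y":-460,"az":-42},
  {"x":230,"y":-510,"az":-45},
  {"x":240,"y":-550,"z":-30,"az":-49},
  {"x":243,"y":-585,"z":-60,"az":-49},
  {"x":243,"y":-585,"z":-90,"az":-49},
  {"x":243,"y":-585,"z":-90,"az":-49},
  {"x":243,"y":-585,"z":-90,"az":-49},
  {"x":243,"y":-585,"z":-90,"az":-49},
])

```text
schema error: expected keys fingers, x, y, z, ax, ay, az
```

Run:
```python
from h import *
s=get_state();p,d=grab_frame("wrist")
cv2.imwrite("pics/w1.png",p);np.savez("pics/w1.npz",p=p,d=d,pos=s['eef_pos'],rot=s['tool_rot'])
print(s['time'],s['q'],s['eef_pos'],s['wrist_force'])
```

```text
0.1 [-0.94581249  0.50176266 -0.42674829  1.55135311  0.22076598  1.13831501
 -0.21028403] [0.22994935 0.60742395 0.30294916] [ 0.12428792 -0.43768284 -0.35157303]
```

View pics/w1.png

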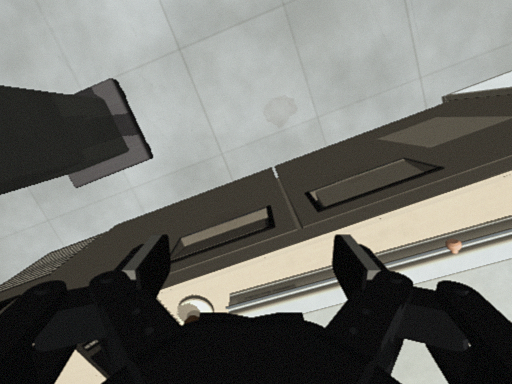

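The call was refused because every key is required, so this picture only shows the start view: floor, counter edge and gripper fingers. I'll resend with all the keys.

Emit:
jog_arm([
  {"fingers":1,"x":40,"y":-60,"z":0,"ax":0,"ay":0,"az":-5},
  {"fingers":1,"x":80,"y":-110,"z":0,"ax":0,"ay":0,"az":-10},
  {"fingers":1,"x":100,"y":-160,"z":0,"ax":0,"ay":0,"az":-15},
  {"fingers":1,"x":120,"y":-210,"z":0,"ax":0,"ay":0,"az":-20},
  {"fingers":1,"x":140,"y":-260,"z":0,"ax":0,"ay":0,"az":-25},
  {"fingers":1,"x":160,"y":-310,"z":0,"ax":0,"ay":0,"az":-30},
  {"fingers":1,"x":180,"y":-360,"z":0,"ax":0,"ay":0,"az":-34},
  {"fingers":1,"x":200,"y":-410,"z":0,"ax":0,"ay":0,"az":-38},
  {"fingers":1,"x":215,"y":-460,"z":0,"ax":0,"ay":0,"az":-42},
  {"fingers":1,"x":230,"y":-510,"z":0,"ax":0,"ay":0,"az":-45},
  {"fingers":1,"x":240,"y":-550,"z":-30,"ax":0,"ay":0,"az":-49},
  {"fingers":1,"x":243,"y":-585,"z":-60,"ax":0,"ay":0,"az":-49},
  {"fingers":1,"x":243,"y":-585,"z":-90,"ax":0,"ay":0,"az":-49},
  {"fingers":1,"x":243,"y":-585,"z":-90,"ax":0,"ay":0,"az":-49},
  {"fingers":1,"x":243,"y":-585,"z":-90,"ax":0,"ay":0,"az":-49},
  {"fingers":1,"x":243,"y":-585,"z":-90,"ax":0,"ay":0,"az":-49},
])

```text
time: 2.15
eef_pos: [0.4739, 0.0236, 0.2152]
tool_rot: [1.793, 2.577, 0.003]
wrist_force: [0.6, 0.8, 0.2]
finger_gap: 0.0852
finger_force: 0.0
```

Run:
```python
from h import *
s=get_state();p,d=grab_frame("wrist")
cv2.imwrite("pics/w2.png",p);np.savez("pics/w2.npz",p=p,d=d,pos=s['eef_pos'],rot=s['tool_rot'])
print(s['time'],s['q'],s['eef_pos'],s['wrist_force'])
```

```text
2.15 [-0.11413788  0.27717994  0.0089501   2.07389284 -0.00374944  0.78800745
  0.25212068] [0.47391882 0.02364185 0.21524955] [0.55825863 0.80402144 0.19201414]
```

View pics/w2.png

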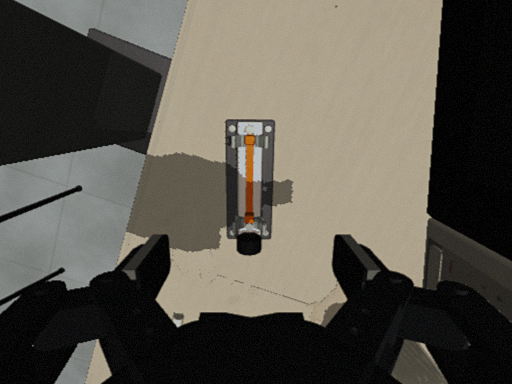

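The holder is clear here: plate corners at about (227,120), (273,120), (226,239) and (272,239), the orange seat bar along column 250, and the black cup at the bottom (249,242).

Run:
```python
from h import *
f=np.load("pics/w2.npz");c=cam("wrist",dict(eef_pos=f['pos'],tool_rot=f['rot']));P=cloud(c,f['d'])
# base plate: near 6mm plane
z=P[...,2];print("table z",np.median(z[100:140,300:400]),np.median(z[270:290,290:310]))
C=onz(c,[227,273,272,226],[120,120,239,239],.006);print(C.round(4));print([np.linalg.norm(C[i]-C[i-1]).round(4) for i in range(4)])
for u,v in [(250,130),(250,142),(242,165),(258,165),(242,200),(250,180),(250,218),(249,240),(249,246),(237,142),(263,142),(230,180)]: print(u,v,P[v,u].round(4))
hs=cv2.cvtColor(f['p'],cv2.COLOR_BGR2HSV)
m=(hs[...,0]<18)&(hs[...,1]>180)&(hs[...,2]>100);m[:110]=0;m[235:]=0;m[:,:235]=0;m[:,265:]=0
v,u=np.nonzero(m);print(len(v))
for r in range(135,222,8):
    k=v==r;print(r,u[k].min() if k.any() else 0,u[k].max() if k.any() else 0, np.median(z[r,u[k]]) if k.any() else 0)
big=cv2.resize(f['p'][105:260,205:295],None,fx=3.8,fy=3.8,interpolation=cv2.INTER_CUBIC);cv2.imwrite("pics/w2c.png",big)
```

```text
table z -0.0006644204364323336 -0.0008566130729223964
[[ 0.4296  0.0786  0.006 ]
 [ 0.4724  0.0944  0.006 ]
 [ 0.5184 -0.0253  0.006 ]
 [ 0.4703 -0.043   0.006 ]]
[np.float64(0.1282), np.float64(0.0456), np.float64(0.1282), np.float64(0.0513)]
250 130 [0.4541 0.0782 0.0289]
250 142 [0.4576 0.0686 0.0361]
242 165 [0.4583 0.044  0.022 ]
258 165 [0.4729 0.0495 0.0226]
242 200 [0.4704 0.0106 0.0221]
250 180 [0.4707 0.0331 0.024 ]
250 218 [4.827e-01 4.000e-04 3.690e-02]
249 240 [ 0.4909 -0.0246  0.0303]
249 246 [ 0.4896 -0.021   0.0516]
237 142 [0.4469 0.066  0.0518]
263 142 [0.4673 0.0738 0.0543]
230 180 [0.4524 0.022  0.0055]
549
135 252 252 0.03447301195663255
143 245 253 0.03713728418799822
151 247 252 0.025144521134124825
159 247 252 0.02430905076427603
167 247 252 0.02534859228398237
175 247 252 0.02521244247115273
183 247 252 0.025008035113374516
191 246 252 0.024966881825380538
199 247 251 0.025133887765178886
207 246 251 0.025030281347461047
215 0 0 0
```

View pics/w2c.png

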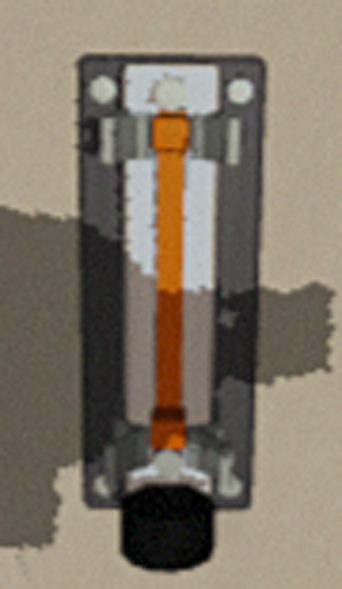

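Run:
```python
from h import *
f=np.load("pics/w2.npz");c=cam("wrist",dict(eef_pos=f['pos'],tool_rot=f['rot']))
g=lambda x,y:(205+(x+.5)/3.8-.5,105+(y+.5)/3.8-.5)
def W(pts,z):
    a=np.array([g(*p) for p in pts]);return onz(c,a[:,0],a[:,1],z)
pl=W([(79,57),(265,57),(249,508),(80,507)],.0055);print(pl.round(4),[np.linalg.norm(pl[i]-pl[i-1]).round(4) for i in range(4)])
top=(pl[0]+pl[1])/2;bot=(pl[2]+pl[3])/2;d=top-bot;print("plate mid",((top+bot)/2).round(4),"ang",np.degrees(np.arctan2(d[1],d[0])))
rl=W([(125,170),(217,170),(125,415),(211,415)],.0225);a=(rl[0]+rl[1])/2;b=(rl[2]+rl[3])/2;print("rail",a.round(4),b.round(4),np.linalg.norm(rl[0]-rl[1]),np.linalg.norm(rl[2]-rl[3]),np.degrees(np.arctan2(*(a-b)[1::-1])))
sb=W([(169,165),(169,400)],.0245);print("seat",sb.round(4),np.degrees(np.arctan2(*(sb[0]-sb[1])[1::-1])))
o=(top+bot)/2;e=np.array([np.cos(1.915),np.sin(1.915),0]);e=d/np.linalg.norm(d);n=np.array([e[1],-e[0],0])
for nm,p,z in[("plate top",top,0),("plate bot",bot,0),("tail lipL near",W([(107,118)],.058)[0],0),("tail lipL far",W([(107,164)],.058)[0],0),("tail lipR",W([(234,118)],.058)[0],0),("tail lipR",W([(234,164)],.058)[0],0),("cup top front",W([(168,484)],.053)[0],0),("cup end",W([(166,572)],.041)[0],0),("rail end",W([(171,65)],.0225)[0],0)]:
    print(nm,((p-o)@e).round(4),((p-o)@n).round(4))
```

```text
[[ 0.428   0.0783  0.0055]
 [ 0.4736  0.0952  0.0055]
 [ 0.5163 -0.0255  0.0055]
 [ 0.4696 -0.0423  0.0055]] [np.float64(0.1276), np.float64(0.0486), np.float64(0.128), np.float64(0.0496)]
plate mid [0.4719 0.0264 0.0055] ang 109.24440474752657
rail [0.4601 0.0609 0.0225] [ 0.4819 -0.0008  0.0225] 0.02321223264228871 0.02313007737187457 109.50948849388581
seat [[0.4591 0.0621 0.0245]
 [0.4805 0.0039 0.0245]] 110.18661951384833
plate top 0.0639 -0.0
plate bot -0.0639 0.0
tail lipL near 0.0511 -0.0138
tail lipL far 0.0413 -0.0138
tail lipR 0.0516 0.0136
tail lipR 0.0418 0.0139
cup top front -0.0358 0.0008
cup end -0.0658 0.0007
rail end 0.0621 -0.0002
```

The crop shows the holder squarely: rail edges at crop columns 125 and 217, lips about ±13.8 mm off centre, and the cup at the bottom. Plate and rail sizes agree with those given, and the rail top is about 22.5 mm up, so the stowed axis should be about 41 mm high. Next I'll look at the marker.

Emit:
jog_arm([
  {"fingers":1,"x":-5,"y":-55,"z":0,"ax":0,"ay":0,"az":-5},
  {"fingers":1,"x":-10,"y":-110,"z":0,"ax":0,"ay":0,"az":-10},
  {"fingers":1,"x":-15,"y":-165,"z":0,"ax":0,"ay":0,"az":-14},
  {"fingers":1,"x":-20,"y":-220,"z":0,"ax":0,"ay":0,"az":-14},
  {"fingers":1,"x":-21,"y":-246,"z":0,"ax":0,"ay":0,"az":-14},
  {"fingers":1,"x":-21,"y":-246,"z":0,"ax":0,"ay":0,"az":-14},
  {"fingers":1,"x":-21,"y":-246,"z":0,"ax":0,"ay":0,"az":-14},
  {"fingers":1,"x":-21,"y":-246,"z":0,"ax":0,"ay":0,"az":-14},
])

```text
time: 3.2
eef_pos: [0.4525, -0.2213, 0.2141]
tool_rot: [-2.093, -2.342, -0.001]
wrist_force: [0.4, -0.6, -0.1]
finger_gap: 0.0856
finger_force: 0.0
```

Run:
```python
from h import *
s=get_state();p,d=grab_frame("wrist")
cv2.imwrite("pics/w3.png",p);np.savez("pics/w3.npz",p=p,d=d,pos=s['eef_pos'],rot=s['tool_rot'])
print(s['time'],s['q'],s['eef_pos'],s['wrist_force'])
c=cam("wrist",s);print("expect",proj(c,np.array([[.453,-.222,.007],[.459,-.277,.007],[.449,-.167,.007]])))
cv2.imwrite("pics/w3c.png",cv2.resize(p[90:270,170:330],None,fx=3.2,fy=3.2,interpolation=cv2.INTER_CUBIC))
```

```text
3.2 [ 0.25444053  0.32897551  0.17429572  2.01044276 -0.07863813  0.80839432
  0.5861732 ] [ 0.45254073 -0.2213362   0.2140598 ] [ 0.37713818 -0.58209616 -0.09534744]
expect [[250.97775156 187.04938988]
 [250.842334   235.77149119]
 [253.12327829 133.34558497]]
```

View pics/w3c.png

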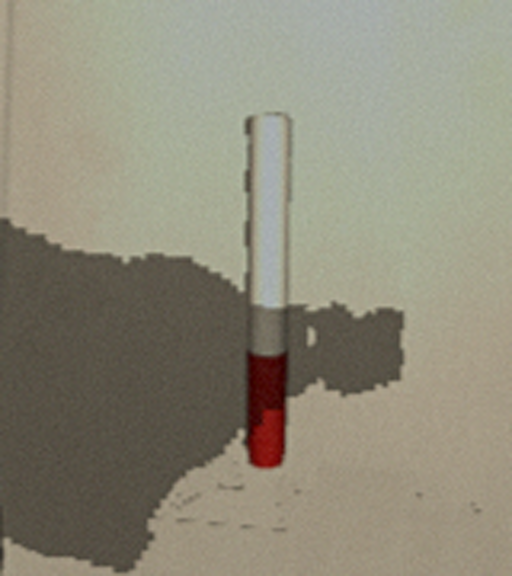

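Run:
```python
from h import *
f=np.load("pics/w3.npz");c=cam("wrist",dict(eef_pos=f['pos'],tool_rot=f['rot']))
g=lambda x,y:(170+(x+.5)/3.2-.5,90+(y+.5)/3.2-.5)
def W(p,z): u,v=g(*p);return onz(c,u,v,np.float64(z))
L=[W((248,130),.007),W((290.5,130),.007),W((249,450),.007),W((285,450),.007)]
a=(L[0]+L[1])/2;b=(L[2]+L[3])/2;e=(a-b)/np.linalg.norm(a-b);n=np.array([e[1],-e[0],0])
print("widths",np.linalg.norm(L[0]-L[1]),np.linalg.norm(L[2]-L[3]),"ang",np.degrees(np.arctan2(e[1],e[0])))
t=[((W(p,z)-b)@e) for p,z in(((266,467),.013),((268,354),.013),((271,113),.010))];print("cap,bound,tail",np.round(t,4),t[2]-t[0],t[1]-t[0])
mid=b+e*(t[0]+t[2])/2;print("mid",mid.round(4),"from bound",(b+e*(t[1]+.018)).round(4))
gp=mid-e*.007;print("grasp target",gp.round(4))
M=R.from_rotvec(f['rot']).as_matrix();print("tool",f['pos'],"tooly",np.degrees(np.arctan2(M[1,1],M[0,1])))
print("delta mm",(gp-f['pos'])*1000)
```

```text
widths 0.013189802614337824 0.01232964030859907 ang 96.1227692019071
cap,bound,tail [-0.0036  0.0361  0.1121] 0.11569490477029058 0.03974603559392516
mid [ 0.4549 -0.2163  0.007 ] from bound [ 0.455  -0.2164  0.007 ]
grasp target [ 0.4557 -0.2233  0.007 ]
tool [ 0.45254073 -0.2213362   0.2140598 ] tooly 6.4307207741546755
delta mm [   3.15105519   -1.95552501 -207.05980042]
```

The pen measures 115.7 mm long with a 39.7 mm cap, matching the given sizes. Pixels in the crop: tail end (271,113), cap edge row 354, cap end (266,466). Descending.

Emit:
jog_arm([
  {"fingers":1,"x":3.2,"y":-2,"z":-40,"ax":0,"ay":0,"az":-0.3},
  {"fingers":1,"x":3.2,"y":-2,"z":-80,"ax":0,"ay":0,"az":-0.3},
  {"fingers":1,"x":3.2,"y":-2,"z":-110,"ax":0,"ay":0,"az":-0.3},
  {"fingers":1,"x":3.2,"y":-2,"z":-130,"ax":0,"ay":0,"az":-0.3},
  {"fingers":1,"x":3.2,"y":-2,"z":-137,"ax":0,"ay":0,"az":-0.3},
  {"fingers":1,"x":3.2,"y":-2,"z":-137,"ax":0,"ay":0,"az":-0.3},
  {"fingers":1,"x":3.2,"y":-2,"z":-137,"ax":0,"ay":0,"az":-0.3},
  {"fingers":1,"x":3.2,"y":-2,"z":-137,"ax":0,"ay":0,"az":-0.3},
])

```text
time: 4.25
eef_pos: [0.4559, -0.2253, 0.0778]
tool_rot: [2.102, 2.333, 0.001]
wrist_force: [0.0, -0.3, -0.3]
finger_gap: 0.0854
finger_force: 0.0
```

Emit:
jog_arm([
  {"fingers":1,"x":0,"y":2,"z":-2,"ax":0,"ay":0,"az":0},
  {"fingers":0.6,"x":0,"y":2,"z":-3,"ax":0,"ay":0,"az":0},
  {"fingers":0.4,"x":0,"y":2,"z":-3,"ax":0,"ay":0,"az":0},
  {"fingers":0.25,"x":0,"y":2,"z":-3,"ax":0,"ay":0,"az":0},
  {"fingers":0.25,"x":0,"y":2,"z":-3,"ax":0,"ay":0,"az":0},
  {"fingers":0.25,"x":0,"y":2,"z":-3,"ax":0,"ay":0,"az":0},
])

```text
time: 5.0
eef_pos: [0.4552, -0.2231, 0.0739]
tool_rot: [2.103, 2.334, 0.0]
wrist_force: [-0.0, 0.3, 0.1]
finger_gap: 0.0218
finger_force: 0.0
```

Emit:
jog_arm([
  {"fingers":0.15,"x":0,"y":0,"z":0.5,"ax":0,"ay":0,"az":0},
  {"fingers":0,"x":0,"y":0,"z":0.5,"ax":0,"ay":0,"az":0},
  {"fingers":0,"x":0,"y":0,"z":0.5,"ax":0,"ay":0,"az":0},
  {"fingers":0,"x":0,"y":0,"z":0.5,"ax":0,"ay":0,"az":0},
  {"fingers":0,"x":0,"y":0,"z":0.5,"ax":0,"ay":0,"az":0},
])

```text
time: 5.62
eef_pos: [0.4552, -0.2231, 0.0744]
tool_rot: [-2.103, -2.334, -0.0]
wrist_force: [-0.5, 0.6, 1.6]
finger_gap: 0.0101
finger_force: 58.6
```

Emit:
jog_arm([
  {"fingers":0,"x":0,"y":0,"z":30,"ax":0,"ay":0,"az":0},
  {"fingers":0,"x":0,"y":10,"z":70,"ax":0,"ay":0,"az":0},
  {"fingers":0,"x":2,"y":60,"z":110,"ax":0,"ay":0,"az":2},
  {"fingers":0,"x":5,"y":110,"z":140,"ax":0,"ay":0,"az":6},
  {"fingers":0,"x":5,"y":160,"z":140,"ax":0,"ay":0,"az":9},
  {"fingers":0,"x":7,"y":210,"z":140,"ax":0,"ay":0,"az":13},
  {"fingers":0,"x":10,"y":245,"z":140,"ax":0,"ay":0,"az":13},
  {"fingers":0,"x":10,"y":245,"z":140,"ax":0,"ay":0,"az":13},
  {"fingers":0,"x":10,"y":245,"z":140,"ax":0,"ay":0,"az":13},
  {"fingers":0,"x":10,"y":245,"z":140,"ax":0,"ay":0,"az":13},
])

```text
time: 6.88
eef_pos: [0.4651, 0.0205, 0.2143]
tool_rot: [1.828, 2.555, -0.001]
wrist_force: [0.7, -1.0, 0.3]
finger_gap: 0.0106
finger_force: 58.7
```

Run:
```python
from h import *
s=get_state();p,d=grab_frame("wrist")
cv2.imwrite("pics/w4.png",p);np.savez("pics/w4.npz",p=p,d=d,pos=s['eef_pos'],rot=s['tool_rot'])
M=R.from_rotvec(s['tool_rot']).as_matrix();print(s['time'],s['q'],s['eef_pos'],M.round(4),s['wrist_force'],s['torque'])
print("tooly",np.degrees(np.arctan2(M[1,1],M[0,1])))
```

```text
6.875 [-0.13926809  0.26532821  0.04252976  2.09399813 -0.01512875  0.7829586
  0.24121447] [0.46509281 0.02045499 0.21429908] [[-3.228e-01  9.465e-01 -4.000e-04]
 [ 9.465e-01  3.228e-01 -5.000e-04]
 [-4.000e-04 -5.000e-04 -1.000e+00]] [ 0.74200189 -0.98901552  0.32491024] [-0.01716024 -0.03424366  0.05450797]
tooly 18.833737361357954
```

View pics/w4.png

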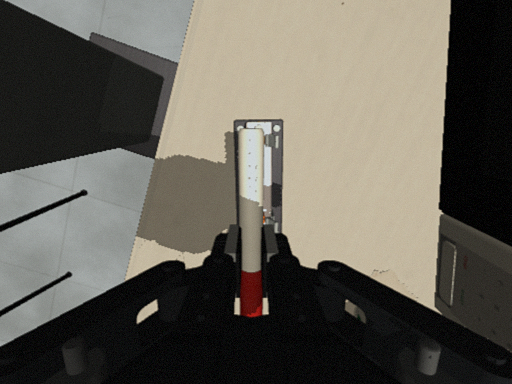

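The pen is held: tail at (251,128), cap edge at row 271, cap end at row 315, with the holder behind it. I'll measure its height and tilt in the hand.

Run:
```python
from h import *
f=np.load("pics/w4.npz");c=cam("wrist",dict(eef_pos=f['pos'],tool_rot=f['rot']));P=cloud(c,f['d']);M=R.from_rotvec(f['rot']).as_matrix()
T=(P-f['pos'])@M   # tool coords
pts=[]
for r in range(124,322,8):
    w=T[r,236:268];k=(w[:,2]>.03)&(w[:,2]<.09)
    if k.any(): q=w[k];print(r,k.sum(),"x %.4f ymid %.4f ymin %.4f ymax %.4f ztop %.4f"%(np.median(q[:,0]),(q[:,1].min()+q[:,1].max())/2,q[:,1].min(),q[:,1].max(),np.percentile(q[:,2],15)), f['p'][r,251])
```

```text
132 26 x 0.0620 ymid 0.0004 ymin -0.0057 ymax 0.0065 ztop 0.0623 [219 213 208]
140 26 x 0.0583 ymid 0.0004 ymin -0.0058 ymax 0.0066 ztop 0.0620 [218 217 211]
148 26 x 0.0545 ymid 0.0004 ymin -0.0058 ymax 0.0066 ztop 0.0617 [216 212 207]
156 26 x 0.0506 ymid 0.0004 ymin -0.0059 ymax 0.0067 ztop 0.0618 [217 213 209]
164 26 x 0.0467 ymid 0.0004 ymin -0.0060 ymax 0.0067 ztop 0.0620 [217 213 206]
172 25 x 0.0428 ymid 0.0001 ymin -0.0060 ymax 0.0062 ztop 0.0617 [215 212 205]
180 25 x 0.0386 ymid 0.0001 ymin -0.0061 ymax 0.0062 ztop 0.0616 [214 212 205]
188 25 x 0.0345 ymid 0.0000 ymin -0.0062 ymax 0.0063 ztop 0.0615 [213 212 204]
196 24 x 0.0305 ymid 0.0004 ymin -0.0056 ymax 0.0063 ztop 0.0617 [219 217 210]
204 24 x 0.0262 ymid 0.0003 ymin -0.0057 ymax 0.0063 ztop 0.0615 [132 153 159]
212 24 x 0.0219 ymid 0.0003 ymin -0.0057 ymax 0.0064 ztop 0.0619 [130 153 157]
220 24 x 0.0175 ymid 0.0003 ymin -0.0058 ymax 0.0064 ztop 0.0613 [127 145 153]
228 32 x 0.0130 ymid 0.0008 ymin -0.0073 ymax 0.0089 ztop 0.0615 [124 143 152]
236 32 x 0.0088 ymid 0.0008 ymin -0.0068 ymax 0.0084 ztop 0.0533 [129 148 155]
244 31 x 0.0041 ymid 0.0008 ymin -0.0063 ymax 0.0079 ztop 0.0444 [124 141 146]
252 32 x -0.0002 ymid 0.0007 ymin -0.0059 ymax 0.0074 ztop 0.0367 [129 147 154]
260 32 x -0.0050 ymid 0.0007 ymin -0.0059 ymax 0.0074 ztop 0.0360 [126 143 151]
268 31 x -0.0098 ymid 0.0005 ymin -0.0060 ymax 0.0070 ztop 0.0361 [121 137 146]
276 31 x -0.0145 ymid 0.0005 ymin -0.0061 ymax 0.0071 ztop 0.0360 [ 20  24 100]
284 31 x -0.0197 ymid 0.0005 ymin -0.0061 ymax 0.0071 ztop 0.0362 [15 18 95]
292 31 x -0.0247 ymid 0.0005 ymin -0.0061 ymax 0.0071 ztop 0.0358 [10 12 91]
300 22 x -0.0305 ymid -0.0001 ymin -0.0064 ymax 0.0063 ztop 0.0613 [21 25 98]
308 22 x -0.0357 ymid 0.0003 ymin -0.0059 ymax 0.0064 ztop 0.0614 [18 18 98]
316 6 x -0.0404 ymid 0.0002 ymin -0.0012 ymax 0.0017 ztop 0.0613 [ 24  29 145]
```

Emit:
jog_arm([
  {"fingers":0,"x":3.6,"y":14.8,"z":-20,"ax":0,"ay":0,"az":0.5},
  {"fingers":0,"x":3.6,"y":14.8,"z":-45,"ax":0,"ay":0,"az":0.5},
  {"fingers":0,"x":3.6,"y":14.8,"z":-65,"ax":0,"ay":0,"az":0.5},
  {"fingers":0,"x":3.6,"y":14.8,"z":-74,"ax":0,"ay":0,"az":0.5},
  {"fingers":0,"x":3.6,"y":14.8,"z":-74,"ax":0,"ay":0,"az":0.5},
  {"fingers":0,"x":3.6,"y":14.8,"z":-74,"ax":0,"ay":0,"az":0.5},
  {"fingers":0,"x":3.6,"y":14.8,"z":-74,"ax":0,"ay":0,"az":0.5},
])

```text
time: 7.8
eef_pos: [0.4694, 0.0367, 0.1412]
tool_rot: [1.813, 2.564, 0.002]
wrist_force: [-0.2, 0.5, -0.7]
finger_gap: 0.0105
finger_force: 58.7
```

Run:
```python
from h import *
s=get_state();p,d=grab_frame("wrist");q,dq=grab_frame("scene")
np.savez("pics/w5.npz",p=p,d=d,pos=s['eef_pos'],rot=s['tool_rot'])
M=R.from_rotvec(s['tool_rot']).as_matrix();print(s['time'],s['eef_pos'],M[:,2],s['wrist_force'],s['torque'],"tooly",np.degrees(np.arctan2(M[1,1],M[0,1])))
a=cv2.resize(p[60:330,180:330],(333,600),interpolation=cv2.INTER_CUBIC);b=cv2.resize(q[160:260,190:300],(440,400),interpolation=cv2.INTER_CUBIC)
o=np.zeros((600,773,3),np.uint8);o[:,:333]=a;o[:400,333:]=b;cv2.imwrite("pics/w5.png",o)
```

```text
7.8 [0.46937638 0.0367012  0.14115811] [ 1.47579409e-03  2.20567957e-04 -9.99998887e-01] [-0.17634174  0.50148321 -0.725719  ] [-1.03101858e-02  2.72488334e-02 -3.44229683e-05] tooly 19.461206017378082
```

View pics/w5.png

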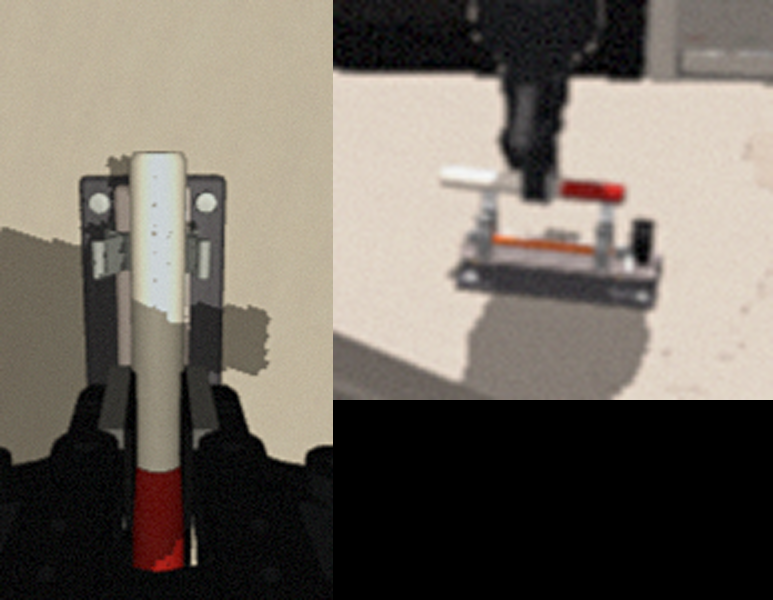

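Run:
```python
from h import *
f=np.load("pics/w5.npz");c=cam("wrist",dict(eef_pos=f['pos'],tool_rot=f['rot']))
M=R.from_rotvec(f['rot']).as_matrix()
p=f['p'];g=lambda r:cv2.GaussianBlur(cv2.cvtColor(p,cv2.COLOR_BGR2GRAY),(3,3),0)[r].astype(int)
k=2.22
def T(x,y,z): return (onz(c,180+(x+.5)/2.22-.5,60+(y+.5)/2.222-.5,np.float64(z))-f['pos'])@M
for nm,a,b,y,z in[("plate",81,225.5,190,.006),("plate",85,222,290,.006),("plate",88,219,355,.006),("lips out",93,210,258,.0585),("pen",132,186,170,.073),("pen",134,183.5,400,.073)]:
    A=T(a,y,z);B=T(b,y,z);print(nm,y,"mid y %.4f w %.4f x %.4f"%((A[1]+B[1])/2,abs(A[1]-B[1]),A[0]))
for r in (146,170,200,215):
    gr=np.diff(g(r)); ii=[i for i in range(205,290) if abs(gr[i])>12];print(r,[(i,gr[i]) for i in ii])
o=np.array([.4717,.0268,0]);print("holder in tool",(o-f['pos'])@M, "proj cup",proj(c,[.491,-.028,.05]))
print("tail tool x",T(159,155,.073), "clip tail x",T(100,232,.0585)[0],T(100,277,.0585)[0],"plate end",T(150,178,.006)[0])
```

```text
plate 190 mid y -0.0010 w 0.0485 x 0.0491
plate 290 mid y -0.0010 w 0.0481 x 0.0145
plate 355 mid y -0.0010 w 0.0473 x -0.0098
lips out 258 mid y -0.0011 w 0.0301 x 0.0367
pen 170 mid y 0.0008 w 0.0121 x 0.0598
pen 400 mid y 0.0007 w 0.0123 x 0.0038
146 [(214, np.int64(-44)), (215, np.int64(-50)), (216, np.int64(-13)), (228, np.int64(-15)), (230, np.int64(17)), (231, np.int64(32)), (232, np.int64(22)), (238, np.int64(16)), (239, np.int64(21)), (240, np.int64(19)), (241, np.int64(15)), (260, np.int64(-14)), (261, np.int64(-20)), (264, np.int64(-20)), (265, np.int64(-31)), (280, np.int64(23)), (281, np.int64(47)), (282, np.int64(31))]
170 [(215, np.int64(-32)), (216, np.int64(-33)), (217, np.int64(-13)), (220, np.int64(35)), (221, np.int64(40)), (222, np.int64(26)), (225, np.int64(-20)), (226, np.int64(-26)), (233, np.int64(-18)), (234, np.int64(-17)), (237, np.int64(15)), (238, np.int64(25)), (239, np.int64(30)), (240, np.int64(24)), (241, np.int64(15)), (260, np.int64(-15)), (261, np.int64(-27)), (262, np.int64(-36)), (263, np.int64(-22)), (268, np.int64(14)), (269, np.int64(33)), (2
[... 301 characters left out ...]
), (238, np.int64(-15)), (254, np.int64(17)), (255, np.int64(14)), (260, np.int64(-18)), (264, np.int64(-53)), (265, np.int64(-51)), (266, np.int64(-16)), (279, np.int64(23)), (280, np.int64(24))]
215 [(217, np.int64(-29)), (218, np.int64(-27)), (231, np.int64(13)), (232, np.int64(33)), (233, np.int64(29)), (234, np.int64(14)), (238, np.int64(-14)), (260, np.int64(-13)), (264, np.int64(-23)), (265, np.int64(-15)), (278, np.int64(13)), (279, np.int64(28)), (280, np.int64(22))]
holder in tool [-0.01006962 -0.00131469  0.1411592 ] proj cup [248.35569136 319.85065655]
tail tool x [0.06301605 0.00081235 0.0681415 ] clip tail x 0.043432752699690304 0.031684906357046586 plate end 0.0530625219199075
```

Height and alignment agree with the first look, but the pen sits about 1.7 mm to the +x side of the holder's line. I'll correct that and go down to just above the lips.

Emit:
jog_arm([
  {"fingers":0,"x":-1.6,"y":-0.6,"z":0,"ax":0,"ay":0,"az":0},
  {"fingers":0,"x":-1.6,"y":-0.6,"z":-5,"ax":0,"ay":0,"az":0},
  {"fingers":0,"x":-1.6,"y":-0.6,"z":-10,"ax":0,"ay":0,"az":0},
  {"fingers":0,"x":-1.6,"y":-0.6,"z":-15,"ax":0,"ay":0,"az":0},
  {"fingers":0,"x":-1.6,"y":-0.6,"z":-15,"ax":0,"ay":0,"az":0},
  {"fingers":0,"x":-1.6,"y":-0.6,"z":-15,"ax":0,"ay":0,"az":0},
])

```text
time: 8.65
eef_pos: [0.4672, 0.0361, 0.1253]
tool_rot: [-1.814, -2.565, 0.0]
wrist_force: [0.2, 0.2, 0.3]
finger_gap: 0.0102
finger_force: 58.7
```

Emit:
jog_arm([
  {"fingers":0,"x":0,"y":0,"z":-1,"ax":0,"ay":0,"az":0},
  {"fingers":0,"x":0,"y":0,"z":-2,"ax":0,"ay":0,"az":0},
  {"fingers":0,"x":0,"y":0,"z":-3,"ax":0,"ay":0,"az":0},
  {"fingers":0,"x":0,"y":0,"z":-4,"ax":0,"ay":0,"az":0},
  {"fingers":0,"x":0,"y":0,"z":-4,"ax":0,"ay":0,"az":0},
])

```text
time: 9.28
eef_pos: [0.4672, 0.0361, 0.1213]
tool_rot: [-1.814, -2.565, 0.0]
wrist_force: [-0.7, -0.2, -0.4]
finger_gap: 0.0103
finger_force: 58.7
```

Emit:
jog_arm([
  {"fingers":0,"x":0,"y":0,"z":-1,"ax":0,"ay":0,"az":0},
  {"fingers":0,"x":0,"y":0,"z":-2,"ax":0,"ay":0,"az":0},
  {"fingers":0,"x":0,"y":0,"z":-2,"ax":0,"ay":0,"az":0},
])

```text
time: 9.65
eef_pos: [0.4672, 0.0361, 0.1193]
tool_rot: [-1.814, -2.565, 0.0]
wrist_force: [-0.0, -1.0, 0.4]
finger_gap: 0.0104
finger_force: 58.7
```

Emit:
jog_arm([
  {"fingers":0,"x":0,"y":0,"z":-1,"ax":0,"ay":0,"az":0},
  {"fingers":0,"x":0,"y":0,"z":-1,"ax":0,"ay":0,"az":0},
])

```text
time: 9.9
eef_pos: [0.4676, 0.0362, 0.1185]
tool_rot: [1.813, 2.565, 0.001]
wrist_force: [1.4, -0.2, -0.0]
finger_gap: 0.0103
finger_force: 58.7
```

Emit:
jog_arm([
  {"fingers":0,"x":0,"y":0,"z":-1,"ax":0,"ay":0,"az":0},
  {"fingers":0,"x":0,"y":0,"z":-1,"ax":0,"ay":0,"az":0},
])

```text
time: 10.15
eef_pos: [0.4678, 0.0363, 0.1177]
tool_rot: [1.813, 2.565, 0.001]
wrist_force: [1.3, 0.9, 2.4]
finger_gap: 0.0105
finger_force: 59.0
```

Emit:
jog_arm([
  {"fingers":0,"x":0.4,"y":0.1,"z":-1,"ax":0,"ay":0,"az":0},
  {"fingers":0,"x":0.4,"y":0.1,"z":-1,"ax":0,"ay":0,"az":0},
])

```text
time: 10.4
eef_pos: [0.468, 0.0363, 0.1168]
tool_rot: [1.813, 2.565, 0.001]
wrist_force: [-0.0, -0.0, 5.9]
finger_gap: 0.0102
finger_force: 59.4
```

Emit:
jog_arm([
  {"fingers":0,"x":0,"y":0,"z":-1,"ax":0,"ay":0,"az":0},
  {"fingers":0,"x":0,"y":0,"z":-1,"ax":0,"ay":0,"az":0},
])

```text
time: 10.65
eef_pos: [0.468, 0.0362, 0.1159]
tool_rot: [1.813, 2.565, 0.001]
wrist_force: [0.8, 0.5, 7.2]
finger_gap: 0.0104
finger_force: 59.6
```

Emit:
jog_arm([
  {"fingers":0,"x":0,"y":0,"z":-1,"ax":0,"ay":0,"az":0},
  {"fingers":0,"x":0,"y":0,"z":-1,"ax":0,"ay":0,"az":0},
])

```text
time: 10.9
eef_pos: [0.4681, 0.0362, 0.115]
tool_rot: [1.813, 2.565, 0.001]
wrist_force: [-0.4, 0.4, 6.6]
finger_gap: 0.01
finger_force: 59.6
```

Emit:
jog_arm([
  {"fingers":0,"x":0,"y":0,"z":-1,"ax":0,"ay":0,"az":0},
  {"fingers":0,"x":0,"y":0,"z":-1,"ax":0,"ay":0,"az":0},
])

```text
time: 11.15
eef_pos: [0.468, 0.0361, 0.1138]
tool_rot: [1.813, 2.565, 0.001]
wrist_force: [0.4, 0.8, 5.2]
finger_gap: 0.0104
finger_force: 59.5
```

Emit:
jog_arm([
  {"fingers":0,"x":0,"y":0,"z":-1,"ax":0,"ay":0,"az":0},
  {"fingers":0,"x":0,"y":0,"z":-1,"ax":0,"ay":0,"az":0},
])

```text
time: 11.4
eef_pos: [0.468, 0.0361, 0.1127]
tool_rot: [1.813, 2.564, 0.001]
wrist_force: [1.1, -0.2, 4.6]
finger_gap: 0.0101
finger_force: 59.3
```

Emit:
jog_arm([
  {"fingers":0,"x":0,"y":0,"z":-1,"ax":0,"ay":0,"az":0},
  {"fingers":0,"x":0,"y":0,"z":-1,"ax":0,"ay":0,"az":0},
])

```text
time: 11.65
eef_pos: [0.4679, 0.0361, 0.1113]
tool_rot: [1.814, 2.565, 0.0]
wrist_force: [1.8, 0.2, 1.7]
finger_gap: 0.0101
finger_force: 59.0
```

Emit:
jog_arm([
  {"fingers":0,"x":0,"y":0,"z":-1,"ax":0,"ay":0,"az":0},
  {"fingers":0,"x":0,"y":0,"z":-1,"ax":0,"ay":0,"az":0},
])

```text
time: 11.9
eef_pos: [0.4678, 0.0362, 0.1101]
tool_rot: [1.814, 2.565, 0.0]
wrist_force: [2.0, -0.1, -2.3]
finger_gap: 0.0103
finger_force: 58.7
```

Both clips have snapped over: the force peaked at about 7 N and is now pulling down. A little further to the seat.

Emit:
jog_arm([
  {"fingers":0,"x":0.2,"y":0,"z":-1,"ax":0,"ay":0,"az":0},
  {"fingers":0,"x":0.2,"y":0,"z":-1,"ax":0,"ay":0,"az":0},
])

```text
time: 12.15
eef_pos: [0.4677, 0.0363, 0.1091]
tool_rot: [-1.813, -2.565, 0.0]
wrist_force: [2.5, 1.4, -3.3]
finger_gap: 0.0106
finger_force: 58.6
```

Emit:
jog_arm([
  {"fingers":0,"x":0,"y":0,"z":-1,"ax":0,"ay":0,"az":0},
  {"fingers":0,"x":0,"y":0,"z":-1,"ax":0,"ay":0,"az":0},
])

```text
time: 12.4
eef_pos: [0.4677, 0.0363, 0.1082]
tool_rot: [-1.814, -2.565, 0.0]
wrist_force: [1.8, 0.9, -3.1]
finger_gap: 0.0103
finger_force: 58.6
```

Emit:
jog_arm([
  {"fingers":0,"x":0,"y":0,"z":-0.7,"ax":0,"ay":0,"az":0},
  {"fingers":0,"x":0,"y":0,"z":-0.7,"ax":0,"ay":0,"az":0},
])

```text
time: 12.65
eef_pos: [0.4677, 0.0363, 0.1077]
tool_rot: [-1.814, -2.565, 0.0]
wrist_force: [2.3, 1.7, -1.2]
finger_gap: 0.0104
finger_force: 58.7
```

Emit:
jog_arm([
  {"fingers":0,"x":0.6,"y":0.2,"z":-0.5,"ax":0,"ay":0,"az":0},
  {"fingers":0,"x":0.6,"y":0.2,"z":-0.5,"ax":0,"ay":0,"az":0},
  {"fingers":0,"x":0.6,"y":0.2,"z":-0.5,"ax":0,"ay":0,"az":0},
])

```text
time: 13.02
eef_pos: [0.468, 0.0364, 0.1071]
tool_rot: [-1.814, -2.564, 0.001]
wrist_force: [0.4, 0.5, -0.1]
finger_gap: 0.01
finger_force: 58.9
```

Emit:
jog_arm([
  {"fingers":0,"x":0.3,"y":0.1,"z":-0.4,"ax":0,"ay":0,"az":0},
  {"fingers":0,"x":0.3,"y":0.1,"z":-0.4,"ax":0,"ay":0,"az":0},
  {"fingers":0,"x":0.3,"y":0.1,"z":-0.4,"ax":0,"ay":0,"az":0},
])

```text
time: 13.4
eef_pos: [0.4683, 0.0364, 0.1067]
tool_rot: [-1.814, -2.564, 0.001]
wrist_force: [-1.1, 0.4, 1.2]
finger_gap: 0.0102
finger_force: 59.0
```

Run:
```python
from h import *
s=get_state();M=R.from_rotvec(s['tool_rot']).as_matrix();print(s['time'],s['eef_pos'],s['wrist_force'],"tool frame F",s['wrist_force']@M,"T",s['torque']@M,M.round(4))
```

```text
13.4 [0.46834889 0.03641958 0.10668073] [-1.08075147  0.37537996  1.16225438] tool frame F [ 0.71426134 -0.8948448  -1.16140114] T [0.21738489 0.12212241 0.04431843] [[-3.332e-01  9.428e-01 -8.000e-04]
 [ 9.428e-01  3.332e-01 -1.000e-04]
 [ 2.000e-04 -8.000e-04 -1.000e+00]]
```

Home at near-zero vertical force, with the axis about 39 mm high. Now I'll slide along (0.333, -0.943).

Emit:
jog_arm([
  {"fingers":0,"x":0.33,"y":-0.94,"z":0,"ax":0,"ay":0,"az":0},
  {"fingers":0,"x":0.67,"y":-1.89,"z":0,"ax":0,"ay":0,"az":0},
  {"fingers":0,"x":1.0,"y":-2.83,"z":0,"ax":0,"ay":0,"az":0},
  {"fingers":0,"x":1.33,"y":-3.77,"z":0,"ax":0,"ay":0,"az":0},
])

```text
time: 13.9
eef_pos: [0.4699, 0.0327, 0.1067]
tool_rot: [-1.814, -2.565, 0.0]
wrist_force: [-0.5, 1.2, 1.5]
finger_gap: 0.0103
finger_force: 58.9
```

Emit:
jog_arm([
  {"fingers":0,"x":0.33,"y":-0.94,"z":0,"ax":0,"ay":0,"az":0},
  {"fingers":0,"x":0.67,"y":-1.89,"z":0,"ax":0,"ay":0,"az":0},
  {"fingers":0,"x":1.0,"y":-2.83,"z":0,"ax":0,"ay":0,"az":0},
  {"fingers":0,"x":1.33,"y":-3.77,"z":0,"ax":0,"ay":0,"az":0},
])

```text
time: 14.4
eef_pos: [0.4713, 0.0289, 0.1068]
tool_rot: [-1.814, -2.565, 0.0]
wrist_force: [-2.5, -0.4, -0.2]
finger_gap: 0.0102
finger_force: 58.9
```

Emit:
jog_arm([
  {"fingers":0,"x":0.33,"y":-0.94,"z":0,"ax":0,"ay":0,"az":0},
  {"fingers":0,"x":0.67,"y":-1.89,"z":0,"ax":0,"ay":0,"az":0},
])

```text
time: 14.65
eef_pos: [0.472, 0.027, 0.1068]
tool_rot: [-1.814, -2.565, 0.0]
wrist_force: [-1.7, 1.3, 0.7]
finger_gap: 0.01
finger_force: 58.9
```

Emit:
jog_arm([
  {"fingers":0,"x":0.1,"y":-1.04,"z":0,"ax":0,"ay":0,"az":0},
  {"fingers":0,"x":0.4,"y":-2.0,"z":0,"ax":0,"ay":0,"az":0},
  {"fingers":0,"x":0.4,"y":-2.0,"z":0,"ax":0,"ay":0,"az":0},
])

```text
time: 15.02
eef_pos: [0.4726, 0.0249, 0.1069]
tool_rot: [1.814, 2.565, 0.0]
wrist_force: [-1.0, -0.6, 0.2]
finger_gap: 0.0103
finger_force: 58.9
```

Emit:
jog_arm([
  {"fingers":0,"x":0.33,"y":-0.94,"z":0,"ax":0,"ay":0,"az":0},
  {"fingers":0,"x":0.33,"y":-0.94,"z":0,"ax":0,"ay":0,"az":0},
])

```text
time: 15.28
eef_pos: [0.4729, 0.0241, 0.1068]
tool_rot: [1.814, 2.565, 0.0]
wrist_force: [-1.6, -0.7, -0.3]
finger_gap: 0.0102
finger_force: 58.9
```

Emit:
jog_arm([
  {"fingers":0,"x":0.33,"y":-0.94,"z":0,"ax":0,"ay":0,"az":0},
  {"fingers":0,"x":0.33,"y":-0.94,"z":0,"ax":0,"ay":0,"az":0},
])

```text
time: 15.52
eef_pos: [0.4732, 0.0231, 0.1068]
tool_rot: [1.814, 2.565, 0.0]
wrist_force: [-0.6, -0.8, -0.3]
finger_gap: 0.0101
finger_force: 59.0
```

Emit:
jog_arm([
  {"fingers":0,"x":0.33,"y":-0.94,"z":0,"ax":0,"ay":0,"az":0},
  {"fingers":0,"x":0.33,"y":-0.94,"z":0,"ax":0,"ay":0,"az":0},
])

```text
time: 15.78
eef_pos: [0.4735, 0.0224, 0.1068]
tool_rot: [-1.814, -2.565, -0.0]
wrist_force: [-0.7, 1.2, -0.7]
finger_gap: 0.0106
finger_force: 59.0
```

Run:
```python
from h import *
s=get_state();p,d=grab_frame("wrist");q,dq=grab_frame("scene")
np.savez("pics/w6.npz",p=p,d=d,pos=s['eef_pos'],rot=s['tool_rot'])
a=cv2.resize(p[60:330,180:330],(333,600),interpolation=cv2.INTER_CUBIC);b=cv2.resize(q[180:260,210:290],(440,440),interpolation=cv2.INTER_CUBIC)
o=np.zeros((600,773,3),np.uint8);o[:,:333]=a;o[:440,333:]=b;cv2.imwrite("pics/w6.png",o)
```

```text
(no output)
```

View pics/w6.png

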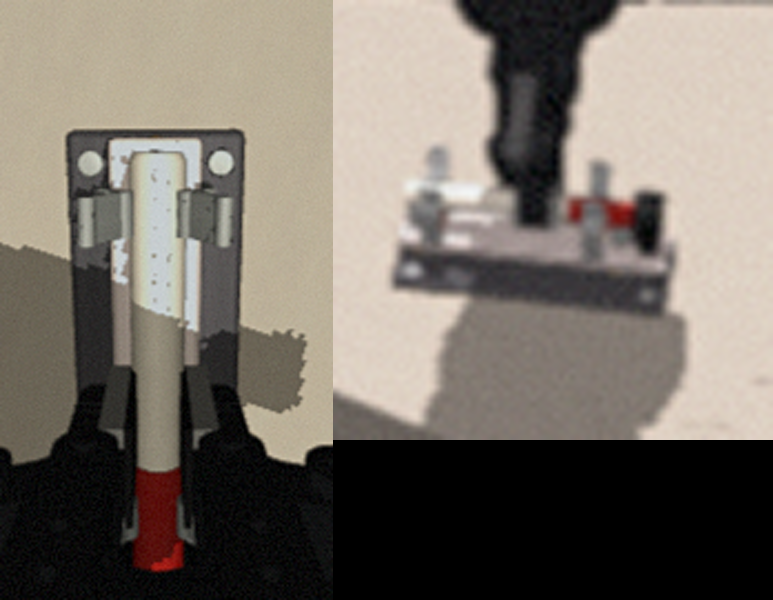

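The pen lies level in both clips, its cap is entering the cup, and the tail (158,152) has not slipped in the hand. I'll keep going until it meets the bottom.

Emit:
jog_arm([
  {"fingers":0,"x":0.33,"y":-0.94,"z":0,"ax":0,"ay":0,"az":0},
  {"fingers":0,"x":0.33,"y":-0.94,"z":0,"ax":0,"ay":0,"az":0},
])

```text
time: 16.12
eef_pos: [0.4735, 0.0222, 0.1068]
tool_rot: [-1.812, -2.565, -0.001]
wrist_force: [-2.9, 4.4, 1.7]
finger_gap: 0.0101
finger_force: 59.1
```

Emit:
jog_arm([
  {"fingers":0,"x":0.33,"y":-0.94,"z":0,"ax":0,"ay":0,"az":0},
  {"fingers":0,"x":0.33,"y":-0.94,"z":0,"ax":0,"ay":0,"az":0},
])

```text
time: 16.38
eef_pos: [0.4736, 0.0221, 0.1068]
tool_rot: [-1.811, -2.565, -0.001]
wrist_force: [-3.5, 6.8, 2.3]
finger_gap: 0.0106
finger_force: 59.1
```

Emit:
jog_arm([
  {"fingers":0,"x":0.33,"y":-0.94,"z":0,"ax":0,"ay":0,"az":0},
  {"fingers":0,"x":0.33,"y":-0.94,"z":0,"ax":0,"ay":0,"az":0},
])

```text
time: 16.62
eef_pos: [0.4736, 0.022, 0.1067]
tool_rot: [-1.809, -2.565, -0.002]
wrist_force: [-4.2, 8.4, 2.7]
finger_gap: 0.01
finger_force: 59.2
```

It stopped after 15.3 mm of slide with about 9 N, which is the cup bottom as predicted. I'll ease the push, then open.

Emit:
jog_arm([
  {"fingers":0,"x":-0.6,"y":1.7,"z":0,"ax":0,"ay":0,"az":0},
  {"fingers":0,"x":-0.6,"y":1.7,"z":0,"ax":0,"ay":0,"az":0},
  {"fingers":0,"x":-0.6,"y":1.7,"z":0,"ax":0,"ay":0,"az":0},
])

```text
time: 17.0
eef_pos: [0.4735, 0.0222, 0.1068]
tool_rot: [-1.812, -2.565, -0.001]
wrist_force: [-1.8, 5.7, 1.3]
finger_gap: 0.0102
finger_force: 59.1
```

Emit:
jog_arm([
  {"fingers":0.2,"x":0,"y":0,"z":0,"ax":0,"ay":0,"az":0},
  {"fingers":0.3,"x":0,"y":0,"z":0,"ax":0,"ay":0,"az":0},
  {"fingers":0.5,"x":0,"y":0,"z":0,"ax":0,"ay":0,"az":0},
  {"fingers":0.5,"x":0,"y":0,"z":0,"ax":0,"ay":0,"az":0},
  {"fingers":0.5,"x":0,"y":0,"z":0,"ax":0,"ay":0,"az":0},
])

```text
time: 17.62
eef_pos: [0.4739, 0.021, 0.1068]
tool_rot: [1.814, 2.565, 0.0]
wrist_force: [0.6, 0.1, -0.1]
finger_gap: 0.0426
finger_force: 0.0
```

Emit:
jog_arm([
  {"fingers":0.6,"x":0,"y":0,"z":8,"ax":0,"ay":0,"az":0},
  {"fingers":0.6,"x":0,"y":0,"z":25,"ax":0,"ay":0,"az":0},
  {"fingers":0.6,"x":0,"y":0,"z":50,"ax":0,"ay":0,"az":0},
  {"fingers":1,"x":0,"y":0,"z":90,"ax":0,"ay":0,"az":0},
  {"fingers":1,"x":0,"y":0,"z":110,"ax":0,"ay":0,"az":0},
  {"fingers":1,"x":0,"y":0,"z":110,"ax":0,"ay":0,"az":0},
  {"fingers":1,"x":0,"y":0,"z":110,"ax":0,"ay":0,"az":0},
])

```text
time: 18.5
eef_pos: [0.4734, 0.0212, 0.2164]
tool_rot: [-1.813, -2.565, 0.001]
wrist_force: [0.4, -0.2, 0.1]
finger_gap: 0.0853
finger_force: 0.0
```

Run:
```python
from h import *
s=get_state();p,d=grab_frame("wrist");q,dq=grab_frame("scene");print(s['time'],s['eef_pos'],s['wrist_force'])
np.savez("pics/w7.npz",p=p,d=d,pos=s['eef_pos'],rot=s['tool_rot'])
a=cv2.resize(p[90:280,195:305],(347,600),interpolation=cv2.INTER_CUBIC);b=cv2.resize(q[180:260,210:290],(440,440),interpolation=cv2.INTER_CUBIC)
o=np.zeros((600,787,3),np.uint8);o[:,:347]=a;o[:440,347:]=b;cv2.imwrite("pics/w7.png",o)
c=cam("wrist",s);P=cloud(c,d);M=R.from_rotvec(s['tool_rot']).as_matrix();org=np.array([.4717,.0268,0]);e=np.array([-.332,.943,0]);n=np.array([.943,.332,0])
m=P[...,2]>.035;X=(P-org)@e;Y=(P-org)@n
for y in range(-60,66,6):
    k=(abs(X-y/1000)<.0015)&(abs(Y)<.004)&(P[...,2]<.09);print(y,np.percentile(P[k][:,2],80).round(4) if k.sum() else None,p[k].mean(0).round() if k.sum() else '')
```

```text
18.5 [0.47337799 0.02115675 0.21639786] [ 0.4187221  -0.17924428  0.10589316]
-60 0.0521 [24. 27. 28.]
-54 0.0517 [14. 13. 14.]
-48 0.0517 [12. 15. 45.]
-42 0.0459 [ 19.  25. 139.]
-36 0.0457 [ 15.  19. 108.]
-30 0.0456 [ 9. 13. 82.]
-24 0.0456 [ 9. 12. 79.]
-18 0.0458 [22. 27. 84.]
-12 0.0449 [104. 119. 125.]
-6 0.0455 [104. 119. 126.]
0 0.0456 [103. 119. 126.]
6 0.0452 [167. 176. 173.]
12 0.0457 [184. 191. 185.]
18 0.0454 [183. 190. 185.]
24 0.0451 [184. 191. 185.]
30 0.0453 [185. 191. 185.]
36 0.0453 [185. 191. 185.]
42 0.0455 [183. 190. 184.]
48 0.0449 [185. 192. 186.]
54 0.0454 [185. 192. 186.]
60 0.0431 [181. 186. 181.]
```

View pics/w7.png

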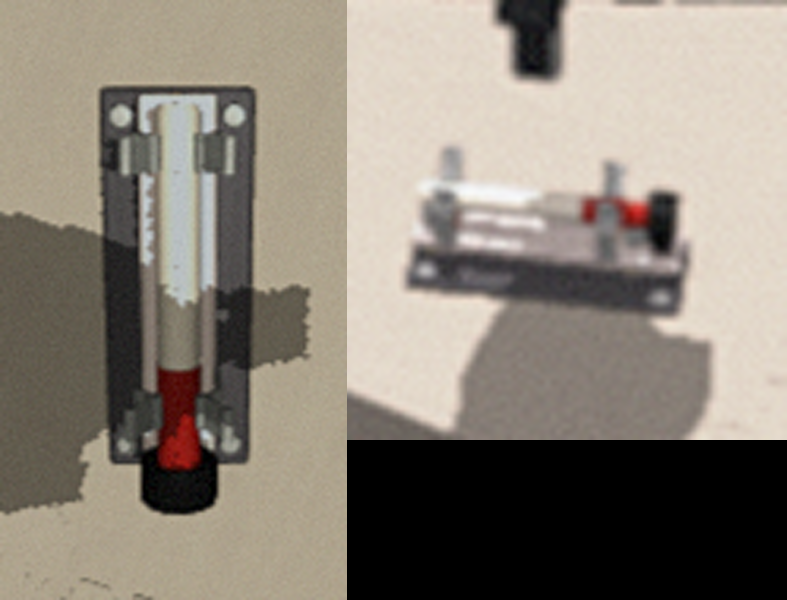

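The pen lies level in both clips: tail at (178,100), cap edge at row 370, cap inside the black cup. Its top is level to within 1 mm, its middle is at holder y ≈ 0, and the gripper is clear.

```bash
python3 -c "
from station import *
print(hand_in())"
```

```text
the job is handed in; nothing more can be done
None
```

The red-capped marker is snapped level into both clips and slid home to the bottom of the cup, with no force reading above about 10 N; the gripper is released and clear, and the job was handed in after about 19 s (no verdict came back).

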